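# Load a peg into the turning jig and latch its tray

### The job

Press the round steel button on top of the peg jig so that its loading tray pops out, lay the carved olive-wood peg flat in the tray across its width, then push the tray home until it clicks and stays shut by itself. Be gentle with the jig: a light push is enough for the button and for the tray, and pressing anywhere on it with more than 20 N spoils the latch. Leave the black tension knob as it is set and the other things on the bench where they lie.

Things in the scene. Friction and masses are not known exactly. Their poses are not given: they have to be found in the camera images.
- jig: grey peg jig fixed to the bench, 137 x 140 mm, flat top 56 mm high. Origin on the bench; x from the tray side (front) to the back, y left, z up. Housing from x = -47 to +90 mm, y = +-70 mm. On top: button at x 0, y +35; black knob, 56 mm across, top 84 mm high, at x +35, y -28; steel bridge, top 86 mm high, at x 72 to 88 mm.
- button_top (a point): centre of the top of the round steel release button, 22 mm across, on the jig, 75 mm above the bench when up. It goes 10 mm straight down against a spring: 2 N starts it, the tray is let go about 4 mm down (3.5 to 4 N), it bottoms at 10 mm with about 6 N (solid beyond) and springs up again.
- tray (a joint): how far the tray stands out of its latched place, along the jig's -x, m: 0 latched, 0.072 popped out. A spring drives it out (4 N near 0, 1.3 N when out). Pushed in, it meets a floating catch near +0.008, carries it along, and clicks only at some unseen point between -0.001 and -0.017 (beyond 0), different each time. Released after the click it returns to 0 and stays; before, it springs out.
- tray_front (a point): centre of the outer face of the tray's wooden front panel, 112 mm wide along the jig's y, 4 to 38 mm above the bench; latched, 28 mm in front of the housing. Push here along the jig's +x. Push needed: 2 to 4 N, 4 to 7 N carrying the catch, up to 10 N riding over it, then 5 N for 3.5 mm until the click. 0.8 mm past the click a hard buffer (10 N per mm): 12 to 14 N is surely past the click.
- tray_in (a point): centre of the tray's inner floor, 10 mm above the bench; axes as the jig's. The pocket is 62 mm along x by 100 mm along y; its side and back walls rise 14 mm above the floor, the front panel 28 mm. It moves with the tray and lies under the housing when shut; popped out, the whole pocket is in front of the housing.
- peg_center (a point): centre of the carved olive-wood peg lying flat on the bench, 80 mm long along its x axis and 14 mm thick (centre 7 mm above what it lies on). A flat paddle head 26 mm long and 30 mm wide is at its +x end; from there to the -x end it is a round shank 14 mm in diameter and 54 mm long. 25 g. The centre is on the shank, 14 mm from the head; z up.
- tension_knob (a joint): turn of the big black knob from its setting, rad, 0 at the start; to be left alone
- ruler_mid (a point): steel ruler 250 x 28 x 3 mm, its centre; leave it
- tile_mid (a point): red ceramic tile offcut 75 x 100 x 8 mm, its centre; leave it
- cork_mid (a point): cork sanding block 55 x 85 x 32 mm, its centre; leave it
- billet_mid (a point): square wooden billet 20 x 110 x 20 mm, its centre; leave it
- oil_mid (a point): oil bottle 48 mm across and 110 mm high, its centre; leave it
- awl_grip (a point): screwdriver lying down, its handle; leave it
- brush_grip (a point): brush lying down, its handle; leave it
There are look-alikes about, which are no part of the job. What is shaped like the jig but yellow is not meant. Several things look just like the part that bears peg_center: the one meant starts farthest to the robot's right.

How it is judged (in metres and radians):
On the way, in this order (a step that is already met when the one before it is completed fails the run):
1. the tray has popped out, empty (value of joint tray above 0.062 m and distance between peg_center and tray_in above 0.06 m), for 0.2 s.
2. the peg lies in the tray while the tray is out (value of joint tray above 0.05 m and z of peg_center in the frame of tray_in between 0.003 and 0.011 m and x of peg_center in the frame of tray_in between -0.028 and 0.028 m and y of peg_center in the frame of tray_in between -0.03 and 0.03 m), for 0.2 s.
At the end, for the whole second after the job is handed in: The tray is latched shut by itself (within 4 mm of its latched place), with the peg lying flat on the tray's floor (centre 3 to 11 mm above it), inside the pocket and across its width (within 0.6 rad) (value of joint tray between -0.004 and 0.004 m and z of peg_center in the frame of tray_in between 0.003 and 0.011 m and x of peg_center in the frame of tray_in between -0.028 and 0.028 m and y of peg_center in the frame of tray_in between -0.03 and 0.03 m and angle between the x axis of peg_center and the y axis of tray_in, either way round below 0.6 rad); the robot touches nothing.
It fails at once if the robot presses on the jig, its tray or its button with more than 20 N (contact force between any of the fingers, the arm and jig above 20 N).
It fails at once if the tension knob is turned by more than 0.2 rad (value of joint tension_knob above 0.2 rad or value of joint tension_knob below -0.2 rad).
It fails at once if another thing on the bench is moved by more than 20 mm (distance of any of ruler_mid, tile_mid, cork_mid, billet_mid, oil_mid, awl_grip, brush_grip from where it was at the start of the episode above 0.02 m).
It also fails if it takes over 69 s, if anything falls off the work surface, if the arm or the gripper's body presses on something with over 40 N, if the wrist force passes 120 N, or if a joint passes its speed limit or range.

### The arm

A 6-joint arm with a two-finger parallel gripper is mounted at the origin on the work surface. World frame = base frame: x ahead of the robot, y to its left, z up, the work surface at z = 0. Lengths are in m, angles in degrees, forces in N, time in s.
With the tool pointing down it reaches from about 0.25 to 0.725 m from the base axis. Payload 9.7 kg.
Tool frame: the origin (TCP) lies at the very end of the fingers, on their centre line; the grasp point (between the pads) lies 19 mm behind it; z points along the fingers, y is the line along which they close (so a half turn about z gives the same grasp; the last joint's range is limited). The gripper opens to 85 mm and grips with 20 to 120 N. Pads are 22 mm wide; open, the fingers measure 114 mm over their backs; the gripper's body (76 mm by 85 mm) begins 54 mm behind the grasp point. The pads swing forward as they close: fully open they stand 13 mm farther back than shut.
Start: joints at [-66.635, 4.979, 10.078, 95.1, 0, 90], TCP at [0.218, -0.505, 0.231] pointing down, gripper open.
Joint ranges: [-179.16, 179.16], [-48.56, 103.87], [-65.8, 70.77], [-126.05, 130.52], [-82.76, 87.17], [-180, 180]. Speed limits (degrees/s): [127.2, 127.2, 147.25, 180, 180, 180].

### API

Orientations are given as [roll, pitch, yaw] about the fixed x, y, z axes, in that order (R = Rz(yaw) Ry(pitch) Rx(roll)).
In Python, from workcell import telemetry, optics, workorder gives the robot as it stands.
- The arm moves only by the shell command python3 -m handwheel 'ROWS' [FORCE]. ROWS is JSON, a list of rows, each an object of numbers: "tx", "ty", "tz": the shift along the tool's x, y, z in m; "ax", "ay", "az": the turn, a rotation vector about the tool's x, y, z in degrees; "jaw": the gripper command: -1 is shut, 1 is fully open, values between are in proportion. A call has exactly 10 rows; each row shifts and turns the commanded pose from where the row before left it, along the tool's axes as they then stand; what a row does not reach is not made up. A row lasts 1/8 s, in which the tool goes at most 62.5 mm and 10.7 degrees, less where a joint would pass 70% of its speed; a pose out of reach is approached as far as the arm can. A call is refused whole if a number of a shift passes 0.0625 or a number of a turn 10.7, either way. A call with a gripper value outside its range is refused whole. The fingers move at their own pace and stop on an object; FORCE is the grip in N (left out, the last holds). Time passes only in rows, so rows that do not move let the fingers close, or fill a call up. It gives the time, the measured TCP pose, the force, the opening and the grip force at its end, in the units of the state.
- telemetry.get_obs(): the state, without advancing time (a new reading comes with each control period).
- optics.camera(name): name is "scene" or "top" or "wrist"; returns a dict with "color" (384x512x3 uint8, red, green, blue), "K" (3x3 intrinsics, pixels), "extrinsics" (4x4, takes a point from camera to world coordinates); the wrist camera has in their place "mount" (4x4, takes a point from camera to tool coordinates, whose origin is the TCP and whose axes are the flange's). Camera axes: x right, y down, z forward; pixel columns grow to the right and rows downward; lengths in m; the calibration is good to about 2 mm. A picture is of the moment at which its call begins: read the wrist's pose just before it. There is no depth.
- workorder.job_done(): hands the job in; it is judged then, once.
The state is a dict: "time": time; "q": joint angles; "qd": joint speeds; "joint_efforts": joint torques, N m; "ee_pos": TCP position; "tcp_rot": TCP orientation; "wrist_force": force on the tool from outside, world axes, zero at the start; "torque": the same for the moment, N m; "opening": finger opening in m; "grasp_force": force on a finger pad.
Only numpy, scipy, OpenCV 4.12 (cv2) and the standard library are available. Lean on these libraries where they do the work, as an engineer would, in place of code of your own. Each camera call takes 0.05 s, during which the arm holds its last target. There are 200 camera calls.

## Working session

There is one attempt and no reset: what is moved stays moved. The work goes in short steps, Python scripts to look and compute and a shell command to move; the robot and the scene stay as the last step left them, time stands still between calls to the robot, and variables do not carry over. Pictures are saved under pics/ and viewed, at most 10 in all, crops included, and the job is handed in when it is done.

```bash
mkdir -p pics
python3 - <<'E'
from workcell import telemetry, optics
import cv2,numpy as np
o=telemetry.get_obs();print(o)
for n in ("top","scene"):
    c=optics.camera(n);cv2.imwrite(f"pics/{n}0.png",c["color"][:,:,::-1]);np.savez(f"{n}0.npz",**c);print(n,c["K"].round(1).tolist(),c["extrinsics"].round(3).tolist())
E
```

```text
{'time': 0.0, 'q': array([-6.66364523e+01,  5.01126800e+00,  1.00346273e+01,  9.50966289e+01,
        1.70773020e-03,  9.00001447e+01]), 'qd': array([-0.07465004,  0.02442014,  0.17500946,  0.00467398, -0.01678357,
       -0.06485231]), 'joint_efforts': array([ 2.78062789e-04, -5.20390248e+01,  4.64803934e+01,  1.64495234e-02,
       -1.57260155e-05, -8.35912140e-07]), 'ee_pos': array([ 0.21803618, -0.50471124,  0.23058298]), 'tcp_rot': array([-1.79926730e+02, -1.70754373e-03,  2.33634008e+01]), 'wrist_force': array([-0.50749067, -0.44084847, -0.6841136 ]), 'torque': array([-0.06737486,  0.00837703,  0.0158465 ]), 'grasp_force': 0.0, 'opening': 0.08549506297804081}
top [[414.7, 0.0, 260.4], [0.0, 414.7, 186.0], [0.0, 0.0, 1.0]] [[-0.027, -0.996, 0.09, 0.376], [-1.0, 0.026, -0.016, -0.01], [0.014, -0.091, -0.996, 1.532], [0.0, 0.0, 0.0, 1.0]]
scene [[491.2, 0.0, 251.1], [0.0, 491.2, 196.9], [0.0, 0.0, 1.0]] [[0.2, 0.579, -0.79, 1.564], [0.98, -0.12, 0.16, -0.244], [-0.002, -0.806, -0.592, 0.896], [0.0, 0.0, 0.0, 1.0]]
```

View pics/top0.png

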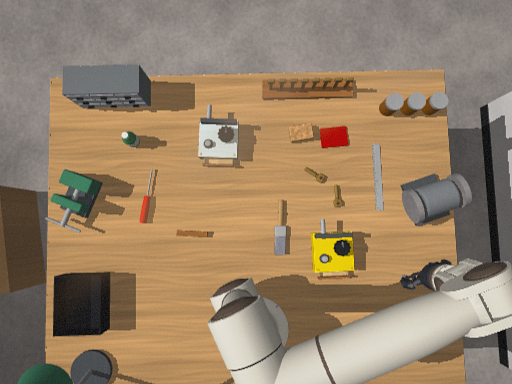

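View pics/scene0.png

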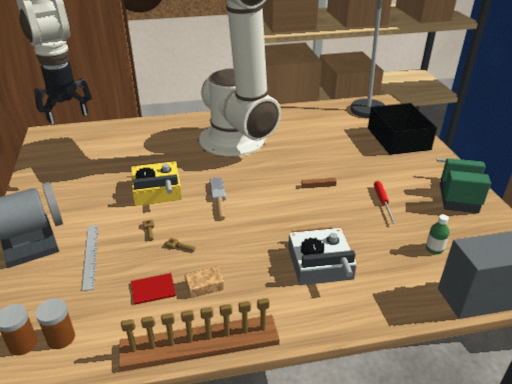

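Top view: the grey jig is at about (219,138), with its tray facing the robot. Two pegs lie at (316,175) and (338,196), and the right-hand one at (338,196) is meant. The yellow jig at (333,253) is a decoy. I'll enlarge the two areas next.

```bash
cat > h.py <<'E'
import numpy as np,cv2
def ray(c,uv,z):
    K,E=c["K"],c["extrinsics"];d=E[:3,:3]@np.linalg.solve(K,[uv[0],uv[1],1]);o=E[:3,3]
    return o+d*(z-o[2])/d[2]
def proj(c,p):
    K,E=c["K"],c["extrinsics"];q=K@(E[:3,:3].T@(np.array(p)-E[:3,3]));return q[:2]/q[2]
E
python3 - <<'E'
from h import *
t=np.load("top0.npz");s=np.load("scene0.npz")
def crop(c,x,y,w,h,f): return cv2.resize(c["color"][y:y+h,x:x+w,::-1],None,fx=f,fy=f,interpolation=cv2.INTER_CUBIC)
a=crop(t,190,95,60,75,6);b=crop(t,300,160,60,60,6)
c=crop(s,280,220,80,66,5)
im=np.zeros((600,800,3),np.uint8);im[:450//1,:360]=a[:450];im[:360,380:740]=b;
sc=cv2.resize(c,(0,0),fx=.57,fy=.57);im[370:370+sc.shape[0],380:380+sc.shape[1]]=sc
cv2.imwrite("pics/crop1.png",im)
# masks
hsv=cv2.cvtColor(t["color"],cv2.COLOR_RGB2HSV)
def cc(m,box,n):
    x0,y0,x1,y1=box;k=np.zeros_like(m);k[y0:y1,x0:x1]=m[y0:y1,x0:x1]
    N,_,st,ce=cv2.connectedComponentsWithStats(k)
    print(n,[(st[i].tolist(),ce[i].round(1).tolist()) for i in range(1,N) if st[i][4]>12])
g=((hsv[...,1]<30)&(hsv[...,2]>150)).astype(np.uint8)*255
cc(g,(190,95,250,170),"grey")
cc((hsv[...,2]<75).astype(np.uint8)*255,(200,115,245,160),"dark")
for uv in [(338,196),(316,175)]: print(t["color"][uv[1],uv[0]],hsv[uv[1],uv[0]])
print(hsv[205,320],hsv[186,350])
print("button",ray(t,(206,151),.075),"knob",ray(t,(226,133.5),.084))
E
```

```text
grey [([207, 105, 3, 13, 29], [207.8, 110.7]), ([199, 122, 38, 36, 852], [214.8, 142.5]), ([227, 125, 11, 4, 33], [232.8, 126.1]), ([205, 141, 5, 5, 21], [207.1, 142.8])]
dark [([201, 121, 20, 3, 33], [209.1, 122.5])]
[88 72 40] [ 20 139  88]
[117  85  38] [ 18 172 117]
[ 16 127 195] [ 16 121 185]
button [0.63751617 0.15665496 0.075     ] knob [0.69687699 0.08395934 0.084     ]
```

View pics/crop1.png

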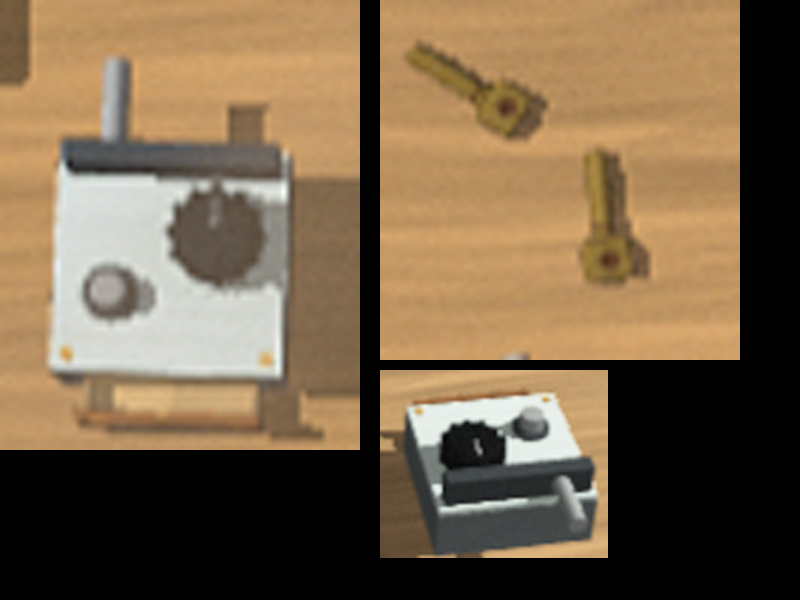

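The crop shows the button top at (208,143), the knob at (226,134) and the tray panel edge at y≈164. The jig's yaw is near 0. The target peg's head is at (337.5,203) and its tail at (336,185).

Run:
```python
from h import *
t=np.load("top0.npz");s=np.load("scene0.npz")
def T(X,Y,x0,y0): return (x0+(X+.5)/6-.5,y0+(Y+.5)/6-.5)
b=ray(t,T(109,287,190,95),.075);k=ray(t,T(217,235,190,95),.084)
yaw=np.degrees(np.arctan2(*(k-b)[1::-1])-np.arctan2(-.063,.035))
print("b",b.round(4),"k",k.round(4),"dist",np.linalg.norm((k-b)[:2]),.0721,"yaw",yaw)
fl=ray(t,T(50,372,190,95),.056);fr=ray(t,T(282,374,190,95),.056);print("front corners",fl.round(4),fr.round(4),"yaw2",np.degrees(np.arctan2(fl[1]-fr[1],fl[0]-fr[0]))-90, "mid",(fl+fr)/2)
pl=ray(t,T(78,420,190,95),.038);pr=ray(t,T(262,424,190,95),.038);print("panel",pl.round(4),pr.round(4))
# peg mask
hsv=cv2.cvtColor(t["color"],cv2.COLOR_RGB2HSV);print(hsv[183:210:2,333:342,0].tolist())
m=((hsv[...,0]>19)&(hsv[...,1]>120)).astype(np.uint8);m[:180]=0;m[214:]=0;m[:,:328]=0;m[:,350:]=0
ys,xs=np.nonzero(m);print(len(xs),xs.min(),xs.max(),ys.min(),ys.max())
P=np.array([ray(t,(x,y),.007)[:2] for x,y in zip(xs,ys)]);mu=P.mean(0);w,v=np.linalg.eigh(np.cov(P.T));d=v[:,1]
pr=(P-mu)@d;print("peg mean",mu,d,"mid",mu+d*(pr.min()+pr.max())/2,"ext",pr.min(),pr.max())
# scene check of button
print("scene proj button",proj(s,b),"peg",proj(s,[*mu,.007]))
```

```text
b [0.6682 0.15   0.075 ] k [0.696  0.0849 0.084 ] dist 0.07078185933025488 0.0721 yaw -5.966159173124335
front corners [0.6214 0.1881 0.056 ] [0.6167 0.0495 0.056 ] yaw2 -1.9301220844574516 mid [0.61903519 0.11877774 0.056     ]
panel [0.5946 0.174  0.038 ] [0.5894 0.0629 0.038 ]
[[16, 15, 16, 16, 17, 16, 16, 17, 16], [17, 17, 18, 19, 17, 15, 15, 16, 15], [17, 21, 20, 20, 20, 16, 16, 16, 17], [16, 19, 20, 20, 20, 16, 16, 16, 16], [17, 18, 21, 20, 20, 18, 15, 16, 17], [16, 17, 20, 20, 19, 18, 17, 16, 17], [16, 16, 20, 20, 20, 18, 17, 16, 17], [16, 16, 17, 18, 17, 17, 14, 16, 16], [16, 17, 19, 20, 20, 20, 18, 18, 15], [17, 21, 21, 21, 19, 19, 20, 20, 19], [16, 20, 20, 19, 11, 13, 12, 19, 21], [16, 21, 19, 21, 19, 18, 20, 20, 19], [16, 17, 16, 15, 17, 16, 17, 16, 16], [16, 15, 16, 16, 16, 16, 16, 16, 15]]
65 334 341 186 206
peg mean [ 0.4672916  -0.31416771] [-0.99708945 -0.07624055] mid [ 0.46973252 -0.31398107] ext -0.04013923173996787 0.03524313575761324
scene proj button [332.69875262 234.02999314] peg [149.38404316 228.52432359]
```

```bash
python3 -m handwheel '[{"az":7.8,"jaw":-1},{"az":7.8},{"az":7.8},{"tx":0.034,"ty":-0.05},{"tx":0.034,"ty":-0.05},{"tx":0.034,"ty":-0.05},{"tx":0.034,"ty":-0.05},{"tx":0.034,"ty":-0.05},{"tx":0.034,"ty":-0.05},{"tx":0.034,"ty":-0.05}]'
```

```text
$[0]: bad value
```

```bash
python3 -m handwheel '[{"tx":0,"ty":0,"tz":0,"ax":0,"ay":0,"az":7.8,"jaw":-1},{"tx":0,"ty":0,"tz":0,"ax":0,"ay":0,"az":7.8,"jaw":-1},{"tx":0,"ty":0,"tz":0,"ax":0,"ay":0,"az":7.8,"jaw":-1},{"tx":0.034,"ty":-0.05,"tz":0,"ax":0,"ay":0,"az":0,"jaw":-1},{"tx":0.034,"ty":-0.05,"tz":0,"ax":0,"ay":0,"az":0,"jaw":-1},{"tx":0.034,"ty":-0.05,"tz":0,"ax":0,"ay":0,"az":0,"jaw":-1},{"tx":0.034,"ty":-0.05,"tz":0,"ax":0,"ay":0,"az":0,"jaw":-1},{"tx":0.034,"ty":-0.05,"tz":0,"ax":0,"ay":0,"az":0,"jaw":-1},{"tx":0.034,"ty":-0.05,"tz":0,"ax":0,"ay":0,"az":0,"jaw":-1},{"tx":0.034,"ty":-0.05,"tz":0,"ax":0,"ay":0,"az":0,"jaw":-1}]'
```

```text
time: 1.35
ee_pos: [0.457, -0.1532, 0.2311]
tcp_rot: [180.0, -0.0, -0.0]
wrist_force: [0.7, -0.8, -0.3]
opening: 0.0002
grasp_force: 0.0
```

```bash
python3 -m handwheel '[{"tx":0.035,"ty":-0.05,"tz":0,"ax":0,"ay":0,"az":0,"jaw":-1},{"tx":0.035,"ty":-0.05,"tz":0,"ax":0,"ay":0,"az":0,"jaw":-1},{"tx":0.035,"ty":-0.05,"tz":0,"ax":0,"ay":0,"az":0,"jaw":-1},{"tx":0.035,"ty":-0.05,"tz":0,"ax":0,"ay":0,"az":0,"jaw":-1},{"tx":0.035,"ty":-0.05,"tz":0,"ax":0,"ay":0,"az":0,"jaw":-1},{"tx":0.036,"ty":-0.053,"tz":0,"ax":0,"ay":0,"az":0,"jaw":-1},{"tx":0,"ty":0,"tz":0.03,"ax":0,"ay":0,"az":0,"jaw":-1},{"tx":0,"ty":0,"tz":0.03,"ax":0,"ay":0,"az":0,"jaw":-1},{"tx":0,"ty":0,"tz":0,"ax":0,"ay":0,"az":0,"jaw":-1},{"tx":0,"ty":0,"tz":0,"ax":0,"ay":0,"az":0,"jaw":-1}]'
cat >> h.py <<'E'
def R(o):
    from scipy.spatial.transform import Rotation as Ro
    return Ro.from_euler("xyz",o["tcp_rot"],degrees=True).as_matrix()
def wrist(name):
    from workcell import telemetry, optics
    o=telemetry.get_obs();c=dict(optics.camera("wrist"))
    T=np.eye(4);T[:3,:3]=R(o);T[:3,3]=o["ee_pos"]
    c["extrinsics"]=T@c.pop("mount");np.savez(name+".npz",**c);cv2.imwrite(f"pics/{name}.png",c["color"][:,:,::-1]);return c,o
E
python3 - <<'E'
from h import *
c,o=wrist("w1");print(o["ee_pos"],o["wrist_force"]);print(c["extrinsics"].round(3).tolist(),proj(c,[.668,.150,.075]),proj(c,[.6998,.0856,.084]))
E
```

```text
time: 2.6
ee_pos: [0.6654, 0.089, 0.175]
tcp_rot: [-177.2, -0.0, 6.5]
wrist_force: [-0.2, -0.4, 0.3]
opening: 0.0001
grasp_force: 0.0
[0.66537078 0.08904942 0.17501731] [-0.2309797  -0.36586406  0.34642795]
[[0.113, -0.954, -0.276, 0.736], [-0.992, -0.122, 0.015, 0.091], [-0.048, 0.272, -0.961, 0.318], [0.0, 0.0, 0.0, 1.0]] [186.14125037 181.15854428] [271.38672351 153.23563075]
```

View pics/w1.png

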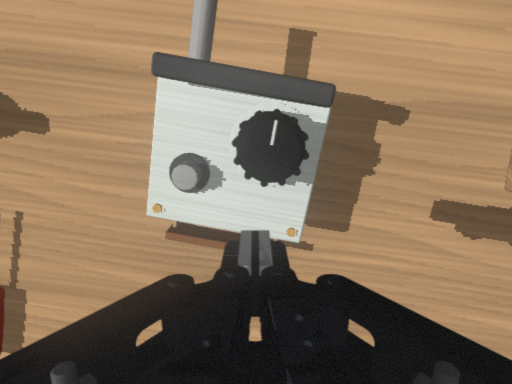

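The wrist view shows the button top at (184,177) and the knob at (271,147). The projected estimates, (186,181) and (271,153), agree with that. The arm fell short of the last command with a slight tilt, so I'll check the joints.

Run:
```python
from h import *
from workcell import telemetry
o=telemetry.get_obs();print(o["q"].round(1),o["qd"].round(1),o["tcp_rot"])
c=np.load("w1.npz");print("K",c["K"][0])
print("button",ray(c,(184,176.5),.075),"knob",ray(c,(270.5,147),.084))
print("corners",ray(c,(147.5,214.5),.056),ray(c,(302,242),.056))
```

```text
[  6.5  21.5  23.4  91.9   2.8 179.9] [ 0.  -0.3  0.1 -0.2 -0.1 -0. ] [-1.77249613e+02 -6.52496767e-02  6.51303482e+00]
K [317.08786395   0.         254.7413705 ]
button [0.67160333 0.15191427 0.075     ] knob [0.70429735 0.08683351 0.084     ]
corners [0.62762149 0.18762774 0.056     ] [0.61973176 0.04776144 0.056     ]
```

```bash
python3 -m handwheel '[{"tx":0,"ty":0,"tz":0,"ax":-2.75,"ay":0,"az":0,"jaw":-1},{"tx":0,"ty":0,"tz":0,"ax":0,"ay":0,"az":-10.4,"jaw":-1},{"tx":0,"ty":0,"tz":0,"ax":0,"ay":0,"az":-10.4,"jaw":-1},{"tx":0,"ty":0,"tz":0,"ax":0,"ay":0,"az":-10.4,"jaw":-1},{"tx":0,"ty":0,"tz":0,"ax":0,"ay":0,"az":-10.4,"jaw":-1},{"tx":0,"ty":0,"tz":0,"ax":0,"ay":0,"az":-10.4,"jaw":-1},{"tx":0,"ty":0,"tz":0,"ax":0,"ay":0,"az":-10.4,"jaw":-1},{"tx":0,"ty":0,"tz":0,"ax":0,"ay":0,"az":-10.4,"jaw":-1},{"tx":0,"ty":0,"tz":0,"ax":0,"ay":0,"az":-10.4,"jaw":-1},{"tx":0,"ty":0,"tz":0,"ax":0,"ay":0,"az":-0.3,"jaw":-1}]'
```

```text
time: 3.9
ee_pos: [0.6663, 0.0836, 0.1754]
tcp_rot: [180.0, -0.2, 90.6]
wrist_force: [-0.5, 0.6, 0.8]
opening: -0.0004
grasp_force: 0.0
```

```bash
python3 -m handwheel '[{"tx":0.034,"ty":0.005,"tz":0,"ax":0,"ay":0,"az":0.6,"jaw":-1},{"tx":0.033,"ty":0,"tz":0,"ax":0,"ay":0,"az":0,"jaw":-1},{"tx":0,"ty":0,"tz":0.03,"ax":0,"ay":0,"az":0,"jaw":-1},{"tx":0,"ty":0,"tz":0.03,"ax":0,"ay":0,"az":0,"jaw":-1},{"tx":0,"ty":0,"tz":0.02,"ax":0,"ay":0,"az":0,"jaw":-1},{"tx":0,"ty":0,"tz":0.01,"ax":0,"ay":0,"az":0,"jaw":-1},{"tx":0,"ty":0,"tz":0,"ax":0,"ay":0,"az":0,"jaw":-1},{"tx":0,"ty":0,"tz":0,"ax":0,"ay":0,"az":0,"jaw":-1},{"tx":0,"ty":0,"tz":0,"ax":0,"ay":0,"az":0,"jaw":-1},{"tx":0,"ty":0,"tz":0,"ax":0,"ay":0,"az":0,"jaw":-1}]'
```

```text
time: 5.15
ee_pos: [0.6707, 0.1511, 0.0846]
tcp_rot: [-180.0, -0.2, 90.0]
wrist_force: [0.2, -0.3, 0.0]
opening: -0.0
grasp_force: 0.0
```

Press to about z 0.069 (6 mm), slowly.

```bash
python3 -m handwheel '[{"tx":0,"ty":0,"tz":0.005,"ax":0,"ay":0,"az":0,"jaw":-1},{"tx":0,"ty":0,"tz":0.003,"ax":0,"ay":0,"az":0,"jaw":-1},{"tx":0,"ty":0,"tz":0.002,"ax":0,"ay":0,"az":0,"jaw":-1},{"tx":0,"ty":0,"tz":0.002,"ax":0,"ay":0,"az":0,"jaw":-1},{"tx":0,"ty":0,"tz":0.002,"ax":0,"ay":0,"az":0,"jaw":-1},{"tx":0,"ty":0,"tz":0.001,"ax":0,"ay":0,"az":0,"jaw":-1},{"tx":0,"ty":0,"tz":0,"ax":0,"ay":0,"az":0,"jaw":-1},{"tx":0,"ty":0,"tz":0,"ax":0,"ay":0,"az":0,"jaw":-1},{"tx":0,"ty":0,"tz":0,"ax":0,"ay":0,"az":0,"jaw":-1},{"tx":0,"ty":0,"tz":0,"ax":0,"ay":0,"az":0,"jaw":-1}]'
```

```text
time: 6.4
ee_pos: [0.6704, 0.1512, 0.0691]
tcp_rot: [-179.9, -0.2, 90.0]
wrist_force: [-2.4, 0.5, 3.8]
opening: -0.0001
grasp_force: 2.1
```

```bash
python3 -m handwheel '[{"tx":0,"ty":0,"tz":0.001,"ax":0,"ay":0,"az":0,"jaw":-1},{"tx":0,"ty":0,"tz":0.001,"ax":0,"ay":0,"az":0,"jaw":-1},{"tx":0,"ty":0,"tz":0,"ax":0,"ay":0,"az":0,"jaw":-1},{"tx":0,"ty":0,"tz":-0.01,"ax":0,"ay":0,"az":0,"jaw":-1},{"tx":0,"ty":0,"tz":-0.05,"ax":0,"ay":0,"az":0,"jaw":-1},{"tx":0,"ty":0,"tz":-0.06,"ax":0,"ay":0,"az":0,"jaw":-1},{"tx":-0.05,"ty":-0.03,"tz":0,"ax":0,"ay":0,"az":0,"jaw":1},{"tx":-0.05,"ty":-0.03,"tz":0,"ax":0,"ay":0,"az":0,"jaw":1},{"tx":-0.05,"ty":-0.03,"tz":0,"ax":0,"ay":0,"az":0,"jaw":1},{"tx":-0.05,"ty":-0.03,"tz":0,"ax":0,"ay":0,"az":0,"jaw":1}]'
python3 - <<'E'
from h import *
from workcell import optics
c=optics.camera("top");np.savez("top1.npz",**c)
s=optics.camera("scene");np.savez("scene1.npz",**s)
im=np.zeros((390,800,3),np.uint8)
im[:384,:384]=cv2.resize(c["color"][105:201,180:276,::-1],(384,384),interpolation=cv2.INTER_CUBIC)
im[:384,400:800]=cv2.resize(s["color"][204:300,270:370,::-1],(400,384),interpolation=cv2.INTER_CUBIC)
cv2.imwrite("pics/pop.png",im)
E
```

```text
time: 7.65
ee_pos: [0.5495, -0.051, 0.1866]
tcp_rot: [-179.9, -0.2, 90.0]
wrist_force: [1.5, 0.3, 0.1]
opening: 0.0721
grasp_force: 0.0
```

View pics/pop.png

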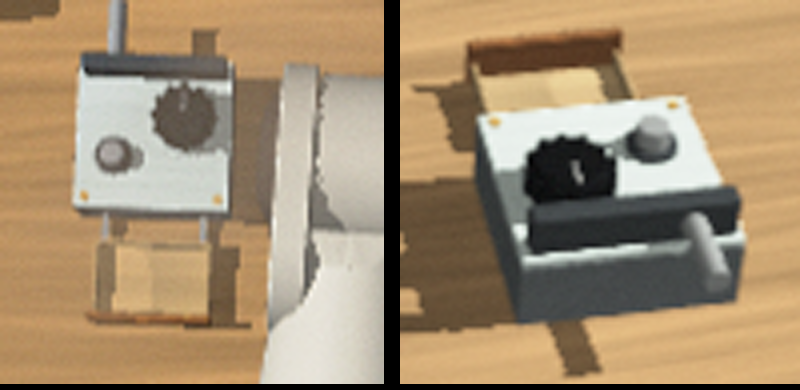

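The tray is out and empty, with its pocket at crop (97–208, 242–316). Next I'll go over the peg.

```bash
python3 -m handwheel '[{"tx":-0.053,"ty":-0.016,"tz":0,"ax":0,"ay":0,"az":0,"jaw":1},{"tx":-0.053,"ty":-0.016,"tz":0,"ax":0,"ay":0,"az":0,"jaw":1},{"tx":-0.053,"ty":-0.016,"tz":0,"ax":0,"ay":0,"az":0,"jaw":1},{"tx":-0.053,"ty":-0.016,"tz":0,"ax":0,"ay":0,"az":0,"jaw":1},{"tx":-0.051,"ty":-0.015,"tz":0,"ax":0,"ay":0,"az":0,"jaw":1},{"tx":0,"ty":0,"tz":0,"ax":0,"ay":0,"az":10.7,"jaw":1},{"tx":0,"ty":0,"tz":0,"ax":0,"ay":0,"az":10.7,"jaw":1},{"tx":0,"ty":0,"tz":0,"ax":0,"ay":0,"az":10.7,"jaw":1},{"tx":0,"ty":0,"tz":0,"ax":0,"ay":0,"az":10.7,"jaw":1},{"tx":0,"ty":0,"tz":0,"ax":0,"ay":0,"az":10.7,"jaw":1}]'
python3 -m handwheel '[{"tx":0,"ty":0,"tz":0,"ax":0,"ay":0,"az":10.7,"jaw":1},{"tx":0,"ty":0,"tz":0,"ax":0,"ay":0,"az":10.7,"jaw":1},{"tx":0,"ty":0,"tz":0,"ax":0,"ay":0,"az":10.7,"jaw":1},{"tx":0,"ty":0,"tz":0,"ax":0,"ay":0,"az":0,"jaw":1},{"tx":0,"ty":0,"tz":0,"ax":0,"ay":0,"az":0,"jaw":1},{"tx":0,"ty":0,"tz":0,"ax":0,"ay":0,"az":0,"jaw":1},{"tx":0,"ty":0,"tz":0,"ax":0,"ay":0,"az":0,"jaw":1},{"tx":0,"ty":0,"tz":0,"ax":0,"ay":0,"az":0,"jaw":1},{"tx":0,"ty":0,"tz":0,"ax":0,"ay":0,"az":0,"jaw":1},{"tx":0,"ty":0,"tz":0,"ax":0,"ay":0,"az":0,"jaw":1}]'
python3 - <<'E'
from h import *
c,o=wrist("w2");print(o["ee_pos"],o["tcp_rot"],o["q"].round(1),proj(c,[.4695,-.314,.007]))
hsv=cv2.cvtColor(c["color"],cv2.COLOR_RGB2HSV)
m=((hsv[...,0]>=19)&(hsv[...,0]<32)&(hsv[...,1]>110)).astype(np.uint8);m=cv2.morphologyEx(m,cv2.MORPH_CLOSE,np.ones((5,5)))
N,l,st,ce=cv2.connectedComponentsWithStats(m)
for i in range(1,N):
    if st[i][4]<150: continue
    ys,xs=np.nonzero(l==i);P=np.array([ray(c,(x,y),.007)[:2] for x,y in zip(xs,ys)])
    (ctr,wh,a)=cv2.minAreaRect(P.astype(np.float32)*1000)
    w,v=np.linalg.eigh(np.cov(P.T));print(st[i],ctr,wh,a,"pca",np.degrees(np.arctan2(v[1,1],v[0,1])),P.mean(0))
t=np.load("top1.npz")
f=lambda X,Y:(180+(X+.5)/4-.5,105+(Y+.5)/4-.5)
for p in [(96,244),(208,242),(90,318),(212,321)]: print("tray",ray(t,f(*p),.024 if p[1]<300 else .038))
E
```

```text
time: 9.0
ee_pos: [0.4721, -0.3123, 0.1855]
tcp_rot: [-179.8, -0.1, 36.2]
wrist_force: [-0.8, -0.2, 0.8]
opening: 0.0853
grasp_force: 0.0
time: 10.25
ee_pos: [0.4717, -0.3124, 0.1854]
tcp_rot: [-179.8, 0.1, 4.4]
wrist_force: [0.2, 0.4, -0.2]
opening: 0.0854
grasp_force: 0.0
[ 0.47168361 -0.31237878  0.18542527] [-1.79763348e+02  6.10256795e-02  4.42489865e+00] [-3.36e+01  6.60e+00  6.80e+00  9.03e+01  1.00e-01  1.42e+02] [257.52748532 174.38137563]
[ 142   46   80   69 1291] (558.9486694335938, -233.2420196533203) (80.37271881103516, 29.372770309448242) 54.34148025512695 pca 57.76323682686517 [ 0.55557192 -0.23604894]
[244 132  28  76 974] (473.37481689453125, -313.92913818359375) (79.14069366455078, 28.454055786132812) 3.8639187812805176 pca -175.1714921241367 [ 0.47114426 -0.31358127]
[145 275  23  40 430] (315.3845520019531, -213.18284606933594) (22.827882766723633, 58.671810150146484) 72.24102783203125 pca 161.46820990907483 [ 0.31567717 -0.21193763]
[ 186  276  101   60 3475] (310.816162109375, -301.48382568359375) (119.44274139404297, 73.38397216796875) 89.58761596679688 pca 87.36563868701529 [ 0.32318547 -0.30076961]
[159 341  37  14 284] (245.02777099609375, -233.3411102294922) (19.28558349609375, 43.84037780761719) 4.615634918212891 pca 99.60180316468991 [ 0.24785645 -0.23088403]
tray [0.59272863 0.17198049 0.024     ]
tray [0.59198981 0.06956559 0.024     ]
tray [0.52345802 0.17669496 0.038     ]
tray [0.51788798 0.06672282 0.038     ]
```

View pics/w2.png

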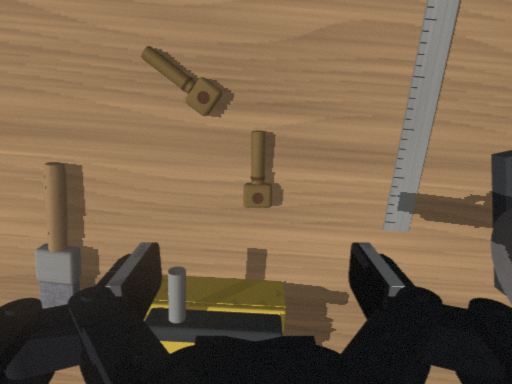

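The target peg's shank is at (258,150) and its head at (258,195). It lies along the tool x axis, midway between the fingers. I'll descend now.

```bash
python3 -m handwheel '[{"tx":0,"ty":0.0015,"tz":0.05,"ax":0,"ay":0,"az":0,"jaw":0.2},{"tx":0,"ty":0,"tz":0.05,"ax":0,"ay":0,"az":0,"jaw":0.2},{"tx":0,"ty":0,"tz":0.04,"ax":0,"ay":0,"az":0,"jaw":0.2},{"tx":0,"ty":0,"tz":0.025,"ax":0,"ay":0,"az":0,"jaw":0.2},{"tx":0,"ty":0,"tz":0.01,"ax":0,"ay":0,"az":0,"jaw":0.2},{"tx":0,"ty":0,"tz":0.006,"ax":0,"ay":0,"az":0,"jaw":0.2},{"tx":0,"ty":0,"tz":0,"ax":0,"ay":0,"az":0,"jaw":0.2},{"tx":0,"ty":0,"tz":0,"ax":0,"ay":0,"az":0,"jaw":-1},{"tx":0,"ty":0,"tz":0,"ax":0,"ay":0,"az":0,"jaw":-1},{"tx":0,"ty":0,"tz":0,"ax":0,"ay":0,"az":0,"jaw":-1}]' 20
python3 -m handwheel '[{"tx":0,"ty":0,"tz":0,"ax":0,"ay":0,"az":0,"jaw":-1},{"tx":0,"ty":0,"tz":0,"ax":0,"ay":0,"az":0,"jaw":-1},{"tx":0,"ty":0,"tz":-0.02,"ax":0,"ay":0,"az":0,"jaw":-1},{"tx":0,"ty":0,"tz":-0.04,"ax":0,"ay":0,"az":0,"jaw":-1},{"tx":0,"ty":0,"tz":-0.05,"ax":0,"ay":0,"az":0,"jaw":-1},{"tx":0,"ty":0,"tz":-0.05,"ax":0,"ay":0,"az":0,"jaw":-1},{"tx":0,"ty":0,"tz":0,"ax":0,"ay":0,"az":-10.6,"jaw":-1},{"tx":0,"ty":0,"tz":0,"ax":0,"ay":0,"az":-10.6,"jaw":-1},{"tx":0,"ty":0,"tz":0,"ax":0,"ay":0,"az":-10.6,"jaw":-1},{"tx":0,"ty":0,"tz":0,"ax":0,"ay":0,"az":-10.6,"jaw":-1}]'
```

```text
time: 11.55
ee_pos: [0.4719, -0.3134, 0.0052]
tcp_rot: [-179.8, 0.0, 4.4]
wrist_force: [-0.5, -0.3, 4.0]
opening: 0.0127
grasp_force: 20.3
time: 12.8
ee_pos: [0.4717, -0.3137, 0.1641]
tcp_rot: [-179.8, -0.1, 47.2]
wrist_force: [-0.4, -0.1, 0.3]
opening: 0.013
grasp_force: 19.9
```

```bash
python3 -m handwheel '[{"tx":0,"ty":0,"tz":0,"ax":0,"ay":0,"az":-10,"jaw":-1},{"tx":0,"ty":0,"tz":0,"ax":0,"ay":0,"az":-10,"jaw":-1},{"tx":0,"ty":0,"tz":0,"ax":0,"ay":0,"az":-10,"jaw":-1},{"tx":0,"ty":0,"tz":0,"ax":0,"ay":0,"az":-10,"jaw":-1},{"tx":0.055,"ty":0.008,"tz":0,"ax":0,"ay":0,"az":0,"jaw":-1},{"tx":0.055,"ty":0.008,"tz":0,"ax":0,"ay":0,"az":0,"jaw":-1},{"tx":0.055,"ty":0.008,"tz":0,"ax":0,"ay":0,"az":0,"jaw":-1},{"tx":0.055,"ty":0.008,"tz":0,"ax":0,"ay":0,"az":0,"jaw":-1},{"tx":0.055,"ty":0.008,"tz":0,"ax":0,"ay":0,"az":0,"jaw":-1},{"tx":0.055,"ty":0.008,"tz":0,"ax":0,"ay":0,"az":0,"jaw":-1}]'
python3 -m handwheel '[{"tx":0.055,"ty":0.008,"tz":0,"ax":0,"ay":0,"az":0,"jaw":-1},{"tx":0.054,"ty":0.01,"tz":0,"ax":0,"ay":0,"az":0,"jaw":-1},{"tx":0,"ty":0,"tz":0,"ax":0,"ay":0,"az":0,"jaw":-1},{"tx":0,"ty":0,"tz":0,"ax":0,"ay":0,"az":0,"jaw":-1},{"tx":0,"ty":0,"tz":0,"ax":0,"ay":0,"az":0,"jaw":-1},{"tx":0,"ty":0,"tz":0,"ax":0,"ay":0,"az":0,"jaw":-1},{"tx":0,"ty":0,"tz":0,"ax":0,"ay":0,"az":0,"jaw":-1},{"tx":0,"ty":0,"tz":0,"ax":0,"ay":0,"az":0,"jaw":-1},{"tx":0,"ty":0,"tz":0,"ax":0,"ay":0,"az":0,"jaw":-1},{"tx":0,"ty":0,"tz":0,"ax":0,"ay":0,"az":0,"jaw":-1}]'
python3 - <<'E'
from h import *
c,o=wrist("w3");print(o["ee_pos"],o["tcp_rot"],o["q"].round(1))
np.save("w3o.npy",o["ee_pos"])
E
```

```text
time: 14.05
ee_pos: [0.5381, 0.0148, 0.1656]
tcp_rot: [-179.9, -0.2, 86.8]
wrist_force: [0.3, -0.5, -0.3]
opening: 0.0129
grasp_force: 19.9
time: 15.3
ee_pos: [0.562, 0.1209, 0.166]
tcp_rot: [-179.9, -0.2, 86.8]
wrist_force: [-0.1, 0.2, -1.3]
opening: 0.0125
grasp_force: 19.9
[0.56204413 0.1208717  0.16603279] [-179.90838494   -0.22491494   86.82024531] [ 12.    7.6   5.7  88.1   0.2 105.2]
```

View pics/w3.png

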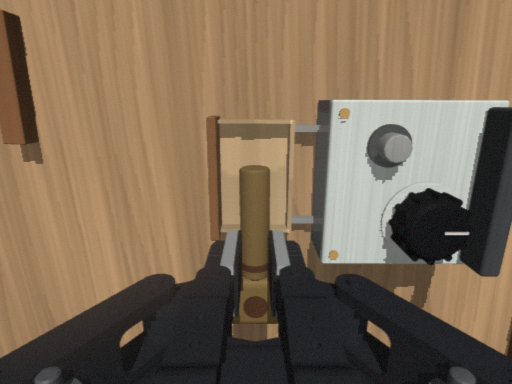

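The peg is held straight and its axis is parallel to the tray's width. The pocket rim runs from x 219 to 293 and y 121 to 232 in the wrist image. I'll compute its centre.

Run:
```python
from h import *
c=np.load("w3.npz")
P=[ray(c,p,.024) for p in [(219,121.5),(292.5,121.5),(219,231),(291,231)]];print(np.round(P,4),np.mean(P,0))
print("panel",ray(c,(213,117),.038),ray(c,(213,240),.038))
```

```text
[[0.5347 0.1762 0.024 ]
 [0.5993 0.1726 0.024 ]
 [0.5258 0.0729 0.024 ]
 [0.5953 0.069  0.024 ]] [0.56375306 0.12265588 0.024     ]
panel [0.53161651 0.18079822 0.038     ] [0.52145826 0.06998124 0.038     ]
```

```bash
python3 -m handwheel '[{"tx":0.001,"ty":-0.001,"tz":0.05,"ax":0,"ay":0,"az":0,"jaw":-1},{"tx":0,"ty":0,"tz":0.04,"ax":0,"ay":0,"az":0,"jaw":-1},{"tx":0,"ty":0,"tz":0.02,"ax":0,"ay":0,"az":0,"jaw":-1},{"tx":0,"ty":0,"tz":0.01,"ax":0,"ay":0,"az":0,"jaw":-1},{"tx":0,"ty":0,"tz":0.01,"ax":0,"ay":0,"az":0,"jaw":-1},{"tx":0,"ty":0,"tz":0.008,"ax":0,"ay":0,"az":0,"jaw":-1},{"tx":0,"ty":0,"tz":0.005,"ax":0,"ay":0,"az":0,"jaw":-1},{"tx":0,"ty":0,"tz":0.003,"ax":0,"ay":0,"az":0,"jaw":-1},{"tx":0,"ty":0,"tz":0.001,"ax":0,"ay":0,"az":0,"jaw":-1},{"tx":0,"ty":0,"tz":0,"ax":0,"ay":0,"az":0,"jaw":-1}]'
```

```text
time: 16.6
ee_pos: [0.561, 0.1225, 0.0192]
tcp_rot: [-179.9, -0.2, 86.8]
wrist_force: [0.0, 0.5, -0.0]
opening: 0.0129
grasp_force: 19.9
```

Next: down 1.5 mm, release with a small opening, and lift.

```bash
python3 -m handwheel '[{"tx":0,"ty":0,"tz":0.0015,"ax":0,"ay":0,"az":0,"jaw":-1},{"tx":0,"ty":0,"tz":0,"ax":0,"ay":0,"az":0,"jaw":-0.6},{"tx":0,"ty":0,"tz":0,"ax":0,"ay":0,"az":0,"jaw":-0.5},{"tx":0,"ty":0,"tz":0,"ax":0,"ay":0,"az":0,"jaw":-0.5},{"tx":0,"ty":0,"tz":0,"ax":0,"ay":0,"az":0,"jaw":-0.5},{"tx":0,"ty":0,"tz":0,"ax":0,"ay":0,"az":0,"jaw":-0.5},{"tx":0,"ty":0,"tz":-0.005,"ax":0,"ay":0,"az":0,"jaw":-0.5},{"tx":0,"ty":0,"tz":-0.015,"ax":0,"ay":0,"az":0,"jaw":-0.5},{"tx":0,"ty":0,"tz":-0.04,"ax":0,"ay":0,"az":0,"jaw":-0.5},{"tx":0,"ty":0,"tz":-0.04,"ax":0,"ay":0,"az":0,"jaw":-0.5}]'
```

```text
time: 17.85
ee_pos: [0.561, 0.1221, 0.1197]
tcp_rot: [-179.9, -0.2, 86.8]
wrist_force: [0.8, 0.7, -0.0]
opening: 0.0216
grasp_force: 0.0
```

Run:
```python
from h import *
c,o=wrist("w4")
```

```text
(no output)
```

View pics/w4.png

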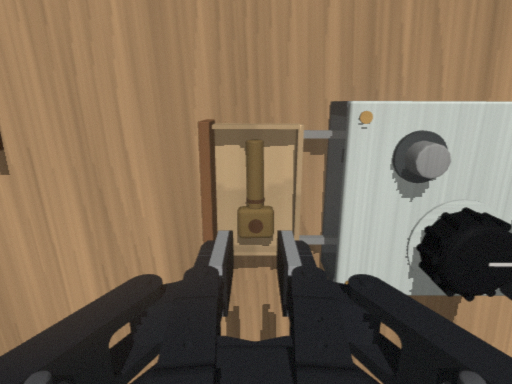

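```bash
python3 -m handwheel '[{"tx":0,"ty":-0.03,"tz":-0.02,"ax":0,"ay":0,"az":0,"jaw":-1},{"tx":0,"ty":-0.05,"tz":0,"ax":0,"ay":0,"az":0,"jaw":-1},{"tx":0,"ty":0,"tz":0,"ax":0,"ay":0,"az":-10.6,"jaw":-1},{"tx":0,"ty":0,"tz":0,"ax":0,"ay":0,"az":-10.6,"jaw":-1},{"tx":0,"ty":0,"tz":0,"ax":0,"ay":0,"az":-10.6,"jaw":-1},{"tx":0,"ty":0,"tz":0,"ax":0,"ay":0,"az":-10.6,"jaw":-1},{"tx":0,"ty":0,"tz":0,"ax":0,"ay":0,"az":-10.6,"jaw":-1},{"tx":0,"ty":0,"tz":0,"ax":0,"ay":0,"az":-10.6,"jaw":-1},{"tx":0,"ty":0,"tz":0,"ax":0,"ay":0,"az":-10.6,"jaw":-1},{"tx":0,"ty":0,"tz":0,"ax":0,"ay":0,"az":-10.6,"jaw":-1}]'
```

```text
time: 19.15
ee_pos: [0.4814, 0.1265, 0.1388]
tcp_rot: [179.8, -0.0, 172.0]
wrist_force: [0.9, 0.0, -0.5]
opening: -0.0004
grasp_force: 0.0
```

The peg lies flat in the pocket, with its tail at (256,145) and head at (256,222), well inside the walls. I'll lower the closed fingers in front of the panel.

```bash
python3 -m handwheel '[{"tx":0,"ty":0,"tz":0,"ax":0,"ay":0,"az":-5,"jaw":-1},{"tx":0,"ty":-0.004,"tz":0.04,"ax":0,"ay":0,"az":0,"jaw":-1},{"tx":0,"ty":0,"tz":0.04,"ax":0,"ay":0,"az":0,"jaw":-1},{"tx":0,"ty":0,"tz":0.03,"ax":0,"ay":0,"az":0,"jaw":-1},{"tx":0,"ty":0,"tz":0.013,"ax":0,"ay":0,"az":0,"jaw":-1},{"tx":-0.01,"ty":0,"tz":0,"ax":0,"ay":0,"az":0,"jaw":-1},{"tx":0,"ty":0,"tz":0,"ax":0,"ay":0,"az":0,"jaw":-1},{"tx":0,"ty":0,"tz":0,"ax":0,"ay":0,"az":0,"jaw":-1},{"tx":0,"ty":0,"tz":0,"ax":0,"ay":0,"az":0,"jaw":-1},{"tx":0,"ty":0,"tz":0,"ax":0,"ay":0,"az":0,"jaw":-1}]'
```

```text
time: 20.4
ee_pos: [0.4908, 0.1224, 0.0149]
tcp_rot: [179.8, -0.1, 176.6]
wrist_force: [0.1, -0.5, -0.2]
opening: -0.0001
grasp_force: 0.0
```

```bash
python3 -m handwheel '[{"tx":-0.007,"ty":0,"tz":0,"ax":0,"ay":0,"az":0,"jaw":-1},{"tx":-0.006,"ty":0,"tz":0,"ax":0,"ay":0,"az":0,"jaw":-1},{"tx":-0.005,"ty":0,"tz":0,"ax":0,"ay":0,"az":0,"jaw":-1},{"tx":-0.005,"ty":0,"tz":0,"ax":0,"ay":0,"az":0,"jaw":-1},{"tx":-0.005,"ty":0,"tz":0,"ax":0,"ay":0,"az":0,"jaw":-1},{"tx":-0.005,"ty":0,"tz":0,"ax":0,"ay":0,"az":0,"jaw":-1},{"tx":-0.005,"ty":0,"tz":0,"ax":0,"ay":0,"az":0,"jaw":-1},{"tx":-0.005,"ty":0,"tz":0,"ax":0,"ay":0,"az":0,"jaw":-1},{"tx":0,"ty":0,"tz":0,"ax":0,"ay":0,"az":0,"jaw":-1},{"tx":0,"ty":0,"tz":0,"ax":0,"ay":0,"az":0,"jaw":-1}]'
```

```text
time: 21.65
ee_pos: [0.5337, 0.1198, 0.0145]
tcp_rot: [179.8, -0.1, 176.6]
wrist_force: [-1.9, -0.6, 0.0]
opening: -0.0002
grasp_force: 0.9
```

```bash
python3 -m handwheel '[{"tx":-0.005,"ty":0,"tz":0,"ax":0,"ay":0,"az":0,"jaw":-1},{"tx":-0.005,"ty":0,"tz":0,"ax":0,"ay":0,"az":0,"jaw":-1},{"tx":-0.005,"ty":0,"tz":0,"ax":0,"ay":0,"az":0,"jaw":-1},{"tx":-0.005,"ty":0,"tz":0,"ax":0,"ay":0,"az":0,"jaw":-1},{"tx":-0.005,"ty":0,"tz":0,"ax":0,"ay":0,"az":0,"jaw":-1},{"tx":-0.004,"ty":0,"tz":0,"ax":0,"ay":0,"az":0,"jaw":-1},{"tx":-0.004,"ty":0,"tz":0,"ax":0,"ay":0,"az":0,"jaw":-1},{"tx":-0.003,"ty":0,"tz":0,"ax":0,"ay":0,"az":0,"jaw":-1},{"tx":-0.003,"ty":0,"tz":0,"ax":0,"ay":0,"az":0,"jaw":-1},{"tx":0,"ty":0,"tz":0,"ax":0,"ay":0,"az":0,"jaw":-1}]'
python3 -m handwheel '[{"tx":-0.001,"ty":0,"tz":0,"ax":0,"ay":0,"az":0,"jaw":-1},{"tx":-0.001,"ty":0,"tz":0,"ax":0,"ay":0,"az":0,"jaw":-1},{"tx":-0.001,"ty":0,"tz":0,"ax":0,"ay":0,"az":0,"jaw":-1},{"tx":-0.001,"ty":0,"tz":0,"ax":0,"ay":0,"az":0,"jaw":-1},{"tx":-0.001,"ty":0,"tz":0,"ax":0,"ay":0,"az":0,"jaw":-1},{"tx":0,"ty":0,"tz":0,"ax":0,"ay":0,"az":0,"jaw":-1},{"tx":0,"ty":0,"tz":0,"ax":0,"ay":0,"az":0,"jaw":-1},{"tx":0,"ty":0,"tz":0,"ax":0,"ay":0,"az":0,"jaw":-1},{"tx":0,"ty":0,"tz":0,"ax":0,"ay":0,"az":0,"jaw":-1},{"tx":0,"ty":0,"tz":0,"ax":0,"ay":0,"az":0,"jaw":-1}]'
```

```text
time: 22.9
ee_pos: [0.5729, 0.1175, 0.0145]
tcp_rot: [179.8, -0.1, 176.6]
wrist_force: [-2.9, -1.2, 0.8]
opening: -0.0001
grasp_force: 1.7
time: 24.15
ee_pos: [0.5775, 0.1173, 0.0145]
tcp_rot: [179.8, -0.1, 176.6]
wrist_force: [-4.8, -1.9, 0.9]
opening: 0.0004
grasp_force: 2.5
```

```bash
python3 -m handwheel '[{"tx":-0.001,"ty":0,"tz":0,"ax":0,"ay":0,"az":0,"jaw":-1},{"tx":-0.001,"ty":0,"tz":0,"ax":0,"ay":0,"az":0,"jaw":-1},{"tx":-0.001,"ty":0,"tz":0,"ax":0,"ay":0,"az":0,"jaw":-1},{"tx":0,"ty":0,"tz":0,"ax":0,"ay":0,"az":0,"jaw":-1},{"tx":0,"ty":0,"tz":0,"ax":0,"ay":0,"az":0,"jaw":-1},{"tx":0,"ty":0,"tz":0,"ax":0,"ay":0,"az":0,"jaw":-1},{"tx":0,"ty":0,"tz":0,"ax":0,"ay":0,"az":0,"jaw":-1},{"tx":0,"ty":0,"tz":0,"ax":0,"ay":0,"az":0,"jaw":-1},{"tx":0,"ty":0,"tz":0,"ax":0,"ay":0,"az":0,"jaw":-1},{"tx":0,"ty":0,"tz":0,"ax":0,"ay":0,"az":0,"jaw":-1}]'
```

```text
time: 25.4
ee_pos: [0.5802, 0.1171, 0.0145]
tcp_rot: [179.8, -0.1, 176.6]
wrist_force: [-6.7, -0.2, 1.8]
opening: 0.0002
grasp_force: 3.1
```

```bash
python3 -m handwheel '[{"tx":-0.0005,"ty":0,"tz":0,"ax":0,"ay":0,"az":0,"jaw":-1},{"tx":-0.0005,"ty":0,"tz":0,"ax":0,"ay":0,"az":0,"jaw":-1},{"tx":-0.0005,"ty":0,"tz":0,"ax":0,"ay":0,"az":0,"jaw":-1},{"tx":-0.0005,"ty":0,"tz":0,"ax":0,"ay":0,"az":0,"jaw":-1},{"tx":0,"ty":0,"tz":0,"ax":0,"ay":0,"az":0,"jaw":-1},{"tx":0,"ty":0,"tz":0,"ax":0,"ay":0,"az":0,"jaw":-1},{"tx":0,"ty":0,"tz":0,"ax":0,"ay":0,"az":0,"jaw":-1},{"tx":0,"ty":0,"tz":0,"ax":0,"ay":0,"az":0,"jaw":-1},{"tx":0,"ty":0,"tz":0,"ax":0,"ay":0,"az":0,"jaw":-1},{"tx":0,"ty":0,"tz":0,"ax":0,"ay":0,"az":0,"jaw":-1}]'
```

```text
time: 26.65
ee_pos: [0.5822, 0.117, 0.0145]
tcp_rot: [179.8, -0.1, 176.6]
wrist_force: [-5.7, -0.3, 2.6]
opening: -0.0001
grasp_force: 3.1
```

```bash
python3 -m handwheel '[{"tx":-0.0005,"ty":0,"tz":0,"ax":0,"ay":0,"az":0,"jaw":-1},{"tx":-0.0005,"ty":0,"tz":0,"ax":0,"ay":0,"az":0,"jaw":-1},{"tx":-0.0005,"ty":0,"tz":0,"ax":0,"ay":0,"az":0,"jaw":-1},{"tx":0,"ty":0,"tz":0,"ax":0,"ay":0,"az":0,"jaw":-1},{"tx":0,"ty":0,"tz":0,"ax":0,"ay":0,"az":0,"jaw":-1},{"tx":0,"ty":0,"tz":0,"ax":0,"ay":0,"az":0,"jaw":-1},{"tx":0,"ty":0,"tz":0,"ax":0,"ay":0,"az":0,"jaw":-1},{"tx":0,"ty":0,"tz":0,"ax":0,"ay":0,"az":0,"jaw":-1},{"tx":0,"ty":0,"tz":0,"ax":0,"ay":0,"az":0,"jaw":-1},{"tx":0,"ty":0,"tz":0,"ax":0,"ay":0,"az":0,"jaw":-1}]'
```

```text
time: 27.9
ee_pos: [0.5837, 0.1169, 0.0145]
tcp_rot: [179.8, -0.1, 176.6]
wrist_force: [-6.2, 0.1, 2.4]
opening: 0.0001
grasp_force: 3.4
```

```bash
python3 -m handwheel '[{"tx":-0.0005,"ty":0,"tz":0,"ax":0,"ay":0,"az":0,"jaw":-1},{"tx":-0.0005,"ty":0,"tz":0,"ax":0,"ay":0,"az":0,"jaw":-1},{"tx":-0.0005,"ty":0,"tz":0,"ax":0,"ay":0,"az":0,"jaw":-1},{"tx":0,"ty":0,"tz":0,"ax":0,"ay":0,"az":0,"jaw":-1},{"tx":0,"ty":0,"tz":0,"ax":0,"ay":0,"az":0,"jaw":-1},{"tx":0,"ty":0,"tz":0,"ax":0,"ay":0,"az":0,"jaw":-1},{"tx":0,"ty":0,"tz":0,"ax":0,"ay":0,"az":0,"jaw":-1},{"tx":0,"ty":0,"tz":0,"ax":0,"ay":0,"az":0,"jaw":-1},{"tx":0,"ty":0,"tz":0,"ax":0,"ay":0,"az":0,"jaw":-1},{"tx":0,"ty":0,"tz":0,"ax":0,"ay":0,"az":0,"jaw":-1}]'
```

```text
time: 29.15
ee_pos: [0.5856, 0.1168, 0.0145]
tcp_rot: [179.8, -0.1, 176.6]
wrist_force: [-4.4, -0.1, 1.2]
opening: -0.0004
grasp_force: 2.5
```

```bash
python3 -m handwheel '[{"tx":-0.0005,"ty":0,"tz":0,"ax":0,"ay":0,"az":0,"jaw":-1},{"tx":-0.0005,"ty":0,"tz":0,"ax":0,"ay":0,"az":0,"jaw":-1},{"tx":0,"ty":0,"tz":0,"ax":0,"ay":0,"az":0,"jaw":-1},{"tx":0,"ty":0,"tz":0,"ax":0,"ay":0,"az":0,"jaw":-1},{"tx":0,"ty":0,"tz":0,"ax":0,"ay":0,"az":0,"jaw":-1},{"tx":0,"ty":0,"tz":0,"ax":0,"ay":0,"az":0,"jaw":-1},{"tx":0,"ty":0,"tz":0,"ax":0,"ay":0,"az":0,"jaw":-1},{"tx":0,"ty":0,"tz":0,"ax":0,"ay":0,"az":0,"jaw":-1},{"tx":0,"ty":0,"tz":0,"ax":0,"ay":0,"az":0,"jaw":-1},{"tx":0,"ty":0,"tz":0,"ax":0,"ay":0,"az":0,"jaw":-1}]'
```

```text
time: 30.4
ee_pos: [0.5867, 0.1167, 0.0145]
tcp_rot: [179.8, -0.1, 176.6]
wrist_force: [-3.6, 1.2, 0.9]
opening: 0.0
grasp_force: 1.5
```

```bash
python3 -m handwheel '[{"tx":-0.0005,"ty":0,"tz":0,"ax":0,"ay":0,"az":0,"jaw":-1},{"tx":-0.0005,"ty":0,"tz":0,"ax":0,"ay":0,"az":0,"jaw":-1},{"tx":0,"ty":0,"tz":0,"ax":0,"ay":0,"az":0,"jaw":-1},{"tx":0,"ty":0,"tz":0,"ax":0,"ay":0,"az":0,"jaw":-1},{"tx":0,"ty":0,"tz":0,"ax":0,"ay":0,"az":0,"jaw":-1},{"tx":0,"ty":0,"tz":0,"ax":0,"ay":0,"az":0,"jaw":-1},{"tx":0,"ty":0,"tz":0,"ax":0,"ay":0,"az":0,"jaw":-1},{"tx":0,"ty":0,"tz":0,"ax":0,"ay":0,"az":0,"jaw":-1},{"tx":0,"ty":0,"tz":0,"ax":0,"ay":0,"az":0,"jaw":-1},{"tx":0,"ty":0,"tz":0,"ax":0,"ay":0,"az":0,"jaw":-1}]'
```

```text
time: 31.65
ee_pos: [0.5876, 0.1167, 0.0145]
tcp_rot: [179.8, -0.1, 176.6]
wrist_force: [-5.0, -0.7, 1.9]
opening: 0.0
grasp_force: 2.5
```

```bash
python3 -m handwheel '[{"tx":-0.0005,"ty":0,"tz":0,"ax":0,"ay":0,"az":0,"jaw":-1},{"tx":-0.0005,"ty":0,"tz":0,"ax":0,"ay":0,"az":0,"jaw":-1},{"tx":0,"ty":0,"tz":0,"ax":0,"ay":0,"az":0,"jaw":-1},{"tx":0,"ty":0,"tz":0,"ax":0,"ay":0,"az":0,"jaw":-1},{"tx":0,"ty":0,"tz":0,"ax":0,"ay":0,"az":0,"jaw":-1},{"tx":0,"ty":0,"tz":0,"ax":0,"ay":0,"az":0,"jaw":-1},{"tx":0,"ty":0,"tz":0,"ax":0,"ay":0,"az":0,"jaw":-1},{"tx":0,"ty":0,"tz":0,"ax":0,"ay":0,"az":0,"jaw":-1},{"tx":0,"ty":0,"tz":0,"ax":0,"ay":0,"az":0,"jaw":-1},{"tx":0,"ty":0,"tz":0,"ax":0,"ay":0,"az":0,"jaw":-1}]'
```

```text
time: 32.9
ee_pos: [0.5885, 0.1166, 0.0145]
tcp_rot: [179.8, -0.1, 176.6]
wrist_force: [-4.6, -0.2, 3.0]
opening: -0.0001
grasp_force: 2.8
```

```bash
python3 -m handwheel '[{"tx":-0.0005,"ty":0,"tz":0,"ax":0,"ay":0,"az":0,"jaw":-1},{"tx":-0.0005,"ty":0,"tz":0,"ax":0,"ay":0,"az":0,"jaw":-1},{"tx":0,"ty":0,"tz":0,"ax":0,"ay":0,"az":0,"jaw":-1},{"tx":0,"ty":0,"tz":0,"ax":0,"ay":0,"az":0,"jaw":-1},{"tx":0,"ty":0,"tz":0,"ax":0,"ay":0,"az":0,"jaw":-1},{"tx":0,"ty":0,"tz":0,"ax":0,"ay":0,"az":0,"jaw":-1},{"tx":0,"ty":0,"tz":0,"ax":0,"ay":0,"az":0,"jaw":-1},{"tx":0,"ty":0,"tz":0,"ax":0,"ay":0,"az":0,"jaw":-1},{"tx":0,"ty":0,"tz":0,"ax":0,"ay":0,"az":0,"jaw":-1},{"tx":0,"ty":0,"tz":0,"ax":0,"ay":0,"az":0,"jaw":-1}]'
```

```text
time: 34.15
ee_pos: [0.5891, 0.1166, 0.0145]
tcp_rot: [179.8, -0.2, 176.6]
wrist_force: [-8.1, 0.1, 5.1]
opening: -0.0003
grasp_force: 3.9
```

```bash
python3 -m handwheel '[{"tx":-0.0005,"ty":0,"tz":0,"ax":0,"ay":0,"az":0,"jaw":-1},{"tx":-0.0003,"ty":0,"tz":0,"ax":0,"ay":0,"az":0,"jaw":-1},{"tx":0,"ty":0,"tz":0,"ax":0,"ay":0,"az":0,"jaw":-1},{"tx":0,"ty":0,"tz":0,"ax":0,"ay":0,"az":0,"jaw":-1},{"tx":0,"ty":0,"tz":0,"ax":0,"ay":0,"az":0,"jaw":-1},{"tx":0,"ty":0,"tz":0,"ax":0,"ay":0,"az":0,"jaw":-1},{"tx":0,"ty":0,"tz":0,"ax":0,"ay":0,"az":0,"jaw":-1},{"tx":0,"ty":0,"tz":0,"ax":0,"ay":0,"az":0,"jaw":-1},{"tx":0,"ty":0,"tz":0,"ax":0,"ay":0,"az":0,"jaw":-1},{"tx":0,"ty":0,"tz":0,"ax":0,"ay":0,"az":0,"jaw":-1}]'
```

```text
time: 35.4
ee_pos: [0.5894, 0.1166, 0.0145]
tcp_rot: [179.8, -0.2, 176.6]
wrist_force: [-10.7, -0.0, 5.2]
opening: -0.0004
grasp_force: 5.2
```

```bash
python3 -m handwheel '[{"tx":-0.0004,"ty":0,"tz":0,"ax":0,"ay":0,"az":0,"jaw":-1},{"tx":-0.0002,"ty":0,"tz":0,"ax":0,"ay":0,"az":0,"jaw":-1},{"tx":0,"ty":0,"tz":0,"ax":0,"ay":0,"az":0,"jaw":-1},{"tx":0,"ty":0,"tz":0,"ax":0,"ay":0,"az":0,"jaw":-1},{"tx":0,"ty":0,"tz":0,"ax":0,"ay":0,"az":0,"jaw":-1},{"tx":0,"ty":0,"tz":0,"ax":0,"ay":0,"az":0,"jaw":-1},{"tx":0,"ty":0,"tz":0,"ax":0,"ay":0,"az":0,"jaw":-1},{"tx":0,"ty":0,"tz":0,"ax":0,"ay":0,"az":0,"jaw":-1},{"tx":0,"ty":0,"tz":0,"ax":0,"ay":0,"az":0,"jaw":-1},{"tx":0,"ty":0,"tz":0,"ax":0,"ay":0,"az":0,"jaw":-1}]'
```

```text
time: 36.65
ee_pos: [0.5896, 0.1165, 0.0145]
tcp_rot: [179.8, -0.2, 176.6]
wrist_force: [-12.7, -0.1, 5.7]
opening: -0.0001
grasp_force: 6.2
```

The push is at 12.7 N and rising steeply, so the tray is past the click. I'll back off.

```bash
python3 -m handwheel '[{"tx":0.004,"ty":0,"tz":0,"ax":0,"ay":0,"az":0,"jaw":-1},{"tx":0.004,"ty":0,"tz":0,"ax":0,"ay":0,"az":0,"jaw":-1},{"tx":0.005,"ty":0,"tz":0,"ax":0,"ay":0,"az":0,"jaw":-1},{"tx":0.005,"ty":0,"tz":0,"ax":0,"ay":0,"az":0,"jaw":-1},{"tx":0.02,"ty":0,"tz":0,"ax":0,"ay":0,"az":0,"jaw":-1},{"tx":0.04,"ty":0,"tz":0,"ax":0,"ay":0,"az":0,"jaw":-1},{"tx":0.05,"ty":0,"tz":0,"ax":0,"ay":0,"az":0,"jaw":-1},{"tx":0,"ty":0,"tz":-0.06,"ax":0,"ay":0,"az":0,"jaw":-1},{"tx":0,"ty":0,"tz":-0.06,"ax":0,"ay":0,"az":0,"jaw":-1},{"tx":0,"ty":0,"tz":0,"ax":0,"ay":0,"az":0,"jaw":-1}]'
python3 - <<'E'
from h import *
from workcell import optics
c=optics.camera("top");s=optics.camera("scene")
im=np.zeros((390,800,3),np.uint8)
im[:384,:384]=cv2.resize(c["color"][105:201,180:276,::-1],(384,384),interpolation=cv2.INTER_CUBIC)
im[:384,400:800]=cv2.resize(s["color"][204:300,270:370,::-1],(400,384),interpolation=cv2.INTER_CUBIC)
cv2.imwrite("pics/end.png",im)
E
```

```text
time: 37.9
ee_pos: [0.4655, 0.1242, 0.1399]
tcp_rot: [179.6, 0.4, 176.6]
wrist_force: [0.8, 0.4, -0.7]
opening: 0.0001
grasp_force: 0.0
```

View pics/end.png

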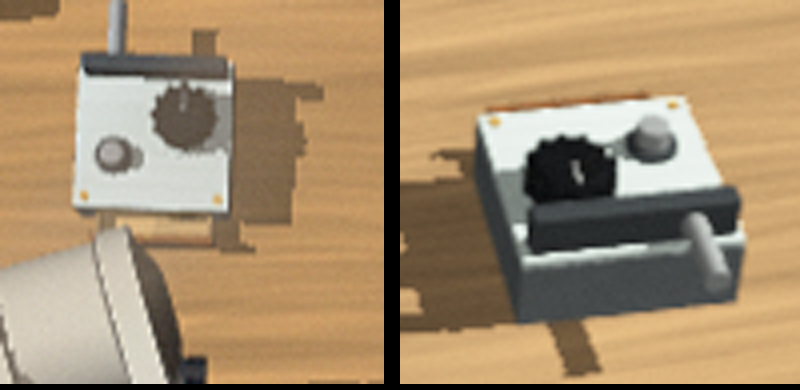

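Both views show the tray shut with the robot clear: the panel is at crop (165,240) in the top view and just behind the housing edge in the scene view. I'm handing it in.

```bash
python3 -c "
from workcell import workorder
print(workorder.job_done())"
```

```text
the job is handed in; nothing more can be done
None
```

The job is handed in: the tray popped out at the button press, the peg was laid flat across it, and after a 12.7 N push it stayed shut by itself once the arm backed away; the hand-in call returned no verdict.

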